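# Put the lacquered cup into the UV curing box

## Task

The turned wooden cup on the pull-out tray of the curing box has a wet coat of lacquer and is to be cured. Lift the amber sash right up by its bar, push the tray fully home by its handle, then lower the sash gently until it is fully shut. Do not touch the cup with the robot or upset it, and leave the lacquer pot, brush and sanding block beside the box where they are.

Things in the scene. Friction and masses are not known exactly. Their poses are not given: they have to be found in the camera images.
- cure_box: Grey bench-top curing box, fixed to the bench, 278 mm wide (y), 190 mm deep (x), roof at 194 mm, with fins to 204 mm. Origin on the bench top under the middle of the sash's plane; its x axis points into the box (away from the robot), y to the left, z up. Two aluminium guide channels stand at y = +-127 mm (24 mm deep in x, 266 mm high). The opening behind the sash is 220 mm wide, its ceiling 160 mm above the bench.
- sash (a joint): Height of the amber sash above fully shut, m: 0 shut, 0.105 at its upper stop. It slides straight up and down and stays by friction at any height: lifting takes about 14 N, pushing down about 4 N. Frame 250 mm wide, 12 mm thick, 165 mm high; shut, its lower edge is 40 mm above the bench (4 mm over the tray's floor), its upper edge 205 mm.
- sash_handle (a point): Centre of the sash's lift bar: black round bar 14 mm thick, 130 mm long along the box's y, on two posts (110 mm apart) directly over the sash, its centre 35 mm above the sash's upper edge: 240 mm above the bench when shut, 345 mm when fully up. It moves with the sash; its axes are those of the box. It can be pinched from above, fingers before and behind.
- tray (a joint): How far the tray is pulled out, m: 0 fully home, 0.125 fully out. It slides along the box's x; pushing takes about 3 N. Flat steel floor 190 x 210 mm, 5 mm thick, its top 36 mm above the bench; grey front plate 236 mm wide, 8 mm thick, upper edge 51 mm above the bench; the floor and its edges pass under the shut sash.
- tray_handle (a point): Centre of the tray's handle: black round bar 12 mm thick, 124 mm long along the box's y, 42 mm above the bench, 40 mm in front of the front plate (34 mm clear gap) on two stems 100 mm apart. Tray home: 78 mm in front of the sash's plane. It moves with the tray; its axes are those of the box.
- tray_floor (a point): Centre of the tray floor's upper face; moves with the tray; axes those of the box. The floor reaches 95 mm either way in x and 105 mm in y.
- cup: The work: pale turned wooden cup, 44 mm in diameter, 85 mm high, standing upright and loose on the tray in front of the sash. Origin at the centre of its foot, z up. Wet: not to be touched.
- lacquer_pot: Bystander: small brown and cream pot, 56 mm in diameter, 56 mm high, on the bench to the right of the box. Origin at the centre of its foot.
- brush: Bystander: flat brush with a red handle, 176 x 43 x 15 mm, lying left of the tray. Origin under its middle.
- sander: Bystander: wooden sanding block with blue and pink ends, 88 x 22 x 18 mm, lying left of the box. Origin under its middle.

How it is judged (in metres and radians):
On the way, in this order (a step that is already met when the one before it is completed fails the run):
1. the sash is lifted to within 15 mm of its upper stop (value of joint sash above 0.09 m), for 0.2 s.
2. the tray is home (within 6 mm) with the cup upright on it, the sash still up (value of joint tray below 0.006 m and value of joint sash above 0.085 m and angle between cup's own z axis and vertical below 0.1 rad and x of cup in the frame of cure_box above 0.03 m), for 0.2 s.
At the end, for the whole second after the job is handed in: Sash shut to within 6 mm, tray home to within 6 mm, cup standing upright (within 0.1 rad) and still on the tray's floor, wholly behind the sash (value of joint each of sash, tray below 0.006 m and x of cup in the frame of cure_box above 0.028 m and angle between cup's own z axis and vertical below 0.1 rad and z of cup in the frame of tray_floor between -0.004 and 0.004 m and linear speed of cup below 0.02 m/s); the robot touches nothing.
It fails at once if the robot touches the wet cup (contact force between cup and the arm above 0.3 N or contact force between cup and the fingers above 0.3 N).
It fails at once if the cup is tipped by more than 0.35 rad (angle between cup's own z axis and vertical above 0.35 rad).
It fails at once if the sash is slammed: it comes down faster than 0.35 m/s (velocity of joint sash below -0.35 m/s).
It fails at once if the lacquer pot, the brush or the sanding block is moved by more than 30 mm (distance of any of lacquer_pot, brush, sander from where it was at the start of the episode above 0.03 m).
It also fails if it takes over 58 s, if anything falls off the work surface, if the arm or the gripper's body presses on something with over 40 N, if the wrist force passes 120 N, or if a joint passes its speed limit or range.

## Robot

A 6-joint arm with a two-finger parallel gripper is mounted at the origin on a cart in front of the work surface, level with it; the furniture and walls round the work are solid. World frame = base frame: x ahead of the robot, y to its left, z up, the work surface at z = 0. Lengths are in m, angles in degrees, forces in N, time in s.
With the tool pointing down it reaches from about 0.25 to 0.725 m from the base axis. Payload 9.7 kg.
Tool frame: the origin (TCP) lies midway between the tips of the shut fingers; the grasp point (between the pads) lies 19 mm behind it; z points along the fingers, y is the line along which they close (so a half turn about z gives the same grasp; the last joint's range is limited). The gripper opens to 85 mm and grips with 20 to 120 N. Pads are 22 mm wide; open, the fingers measure 114 mm over their backs; the gripper's body (76 mm by 85 mm) begins 54 mm behind the grasp point. The pads swing forward as they close: fully open they stand 13 mm farther back than shut.
Start: joints at [72.823, 4.979, 10.078, 95.1, 0, 90], TCP at [0.162, 0.525, 0.231] pointing down, gripper open.
Joint ranges: [-179.16, 179.16], [-48.56, 103.87], [-65.8, 70.77], [-126.05, 130.52], [-82.76, 87.17], [-180, 180]. Speed limits (degrees/s): [127.2, 127.2, 147.25, 180, 180, 180].

## Interface

Orientations are given as [roll, pitch, yaw] about the fixed x, y, z axes, in that order (R = Rz(yaw) Ry(pitch) Rx(roll)).
In Python, from workcell import bot gives the robot as it stands. The module is installed in compiled form; this text tells all that it offers.
- The arm moves only by the tool send_rows, never from a script. Its argument "moves" is one flat list of numbers, 7 for each row, row after row: the shift along the world's x, y, z normalised to -1 to 1, where 1 is 0.025 m, then the turn, a rotation vector about the world's x, y, z normalised to -1 to 1, where 1 is 0.15 rad, then the closure, from -1 (fully open) to 1 (shut), so that 0 is half open. A call has 1 to 8 rows; each row shifts and turns the commanded pose from where the row before left it; what a row does not reach is not made up. A row lasts 1/8 s, in which the tool goes at most 62.5 mm and 10.7 degrees, less where a joint would pass 70% of its speed; a pose out of reach is approached as far as the arm can. A call with a number of a shift or a turn outside -1 to 1 is refused whole. A call with a gripper value outside its range is refused whole. The fingers move at their own pace and stop on an object; "squeeze" is the grip in N (left out, the last holds). Time passes only in rows, so rows that do not move let the fingers close. It gives the time, the measured TCP pose, the force, the opening and the grip force at its end, in the units of the state.
- bot.get_obs(): the state, without advancing time (a new reading comes with each control period).
- bot.camera(name): name is "scene" or "top" or "wrist"; returns a dict with "color" (420x560x3 uint8, red, green, blue), "camera_matrix" (3x3 intrinsics, pixels), "R" (3x3) and "t" (3): a world point X has camera coordinates R X + t. Camera axes: x right, y down, z forward; pixel columns grow to the right and rows downward; lengths in m; the calibration is good to about 2 mm. A picture is of the moment at which its call begins. There is no depth.
- bot.job_done(): hands the job in; it is judged then, once.
Trained networks look in the newest picture that a camera, given by its name, has taken for a name from the list of things; names that differ only in an ending like _2 or _b are one class to them, and where a whole thing is asked for, a point or a joint stands for the part that bears it (a point fixed in the world has none). Each returns a list of dicts, best first, with "p" (0 to 1); they miss things now and then, are a little off and sometimes report something else, mostly with a low value. They report only what shows in the picture. A call takes as long as a camera call.
- bot.boxes_of(camera, query): "extent" ([left, top, right, bottom] in pixels, round what is visible of it).
- bot.trace(camera, query): "region" (420x560 bool, what is visible of it) and "extent" ([left, top, right, bottom] in pixels, round what is visible of it).
- bot.landmark_of(camera, query): "pixel" ([column, row] in pixels: a listed point, or the origin of a listed thing).
The state is a dict: "time": time; "q": joint angles; "qd": joint speeds; "joint_efforts": joint torques, N m; "ee_pos": TCP position; "tcp_rot": TCP orientation; "wrist_force": force on the tool from outside, world axes, zero at the start; "torque": the same for the moment, N m; "opening": finger opening in m; "grasp_force": force on a finger pad.
Only numpy, scipy, OpenCV 4.12 (cv2) and the standard library are available. Lean on these libraries where they do the work, as an engineer would, in place of code of your own. Each camera call takes 0.05 s, during which the arm holds its last target. There are 200 camera calls.

## Working session

There is one attempt and no reset: what is moved stays moved. The work goes in short steps, Python scripts to look and compute and a tool call to move; the robot and the scene stay as the last step left them, time stands still between calls to the robot, and variables do not carry over. Pictures are saved under pics/ and viewed, at most 10 in all, crops included, and the job is handed in when it is done.

Besides the shell and the picture viewer there is one more tool, called after "Request:" as a command line: name --argument value ..., lists and objects as JSON in quotes. send_rows: Moves the arm, as the interface text tells. Its arguments: {"type":"object","properties":{"moves":{"type":"array"},"squeeze":{"type":"number"}},"required":["moves"]}

```bash
mkdir -p pics; python3 - <<'E'
from workcell import bot
import cv2,numpy as np
s=bot.get_obs();print(s['time'],s['ee_pos'],s['tcp_rot'],s['opening'])
for c in ['scene','top']:
    d=bot.camera(c);cv2.imwrite(f'pics/{c}0.png',d['color'][:,:,::-1]);print(c,d['camera_matrix'].tolist(),d['R'].tolist(),d['t'].tolist())
    np.savez(f'{c}.npz',K=d['camera_matrix'],R=d['R'],t=d['t'])
    for q in ['cure_box','sash_handle','tray_handle','tray_floor','cup','lacquer_pot','brush','sander']:
        print(q,[(np.round(r['pixel']).tolist(),round(r['p'],2)) for r in bot.landmark_of(c,q)[:2]])
E
```

```text
0.0 [0.16235    0.52522889 0.23055668] [-1.79919755e+02 -2.56175071e-03  1.62823454e+02] 0.08566378698706133
scene [[520.9889130266661, 0.0, 284.02630392553414], [0.0, 520.9889130266661, 212.3460075706563], [0.0, 0.0, 1.0]] [[0.762444647046338, -0.6469809129283249, -0.009688059496932105], [-0.4198660750613551, -0.48329435792071096, -0.7682050784878868], [0.4923318385022011, 0.589781537442839, -0.640130532695171]] [-0.48367127497415247, 0.4166522768560202, 1.1433316914021707]
cure_box [([282.0, 252.0], 0.6)]
sash_handle [([282.0, 187.0], 0.98)]
tray_handle [([235.0, 281.0], 0.62)]
tray_floor [([272.0, 252.0], 0.56)]
cup [([266.0, 247.0], 0.89)]
lacquer_pot [([354.0, 286.0], 0.68)]
brush [([200.0, 234.0], 0.58)]
sander [([249.0, 211.0], 0.53), ([202.0, 228.0], 0.25)]
top [[500.41873921211396, 0.0, 278.73375077129043], [0.0, 500.41873921211396, 207.7803014221861], [0.0, 0.0, 1.0]] [[-0.018458179770518893, -0.9998082303307115, -0.0065420304592591376], [-0.9819972591979916, 0.019358845528526885, -0.18790055355808497], [0.1879911660881737, 0.0029559537840270944, -0.9821662709592687]] [0.02754684769412676, 0.6836604028307892, 1.2600110466245922]
cure_box [([266.0, 218.0], 0.95), ([183.0, 266.0], 0.56)]
sash_handle [([262.0, 205.0], 0.85), ([266.0, 218.0], 0.36)]
tray_handle [([276.0, 287.0], 0.79)]
tray_floor []
cup [([260.0, 241.0], 0.75)]
lacquer_pot [([350.0, 194.0], 0.94)]
brush [([187.0, 267.0], 0.96)]
sander [([188.0, 205.0], 0.76)]
```

View pics/scene0.png

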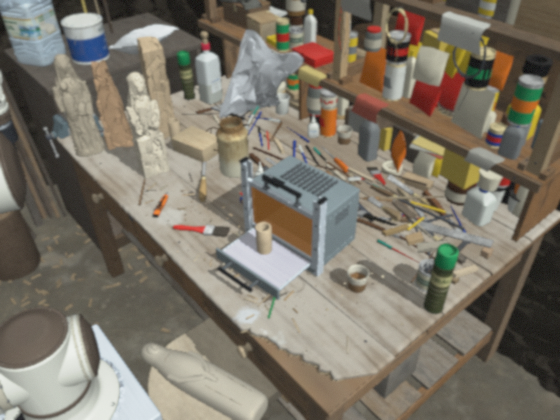

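View pics/top0.png

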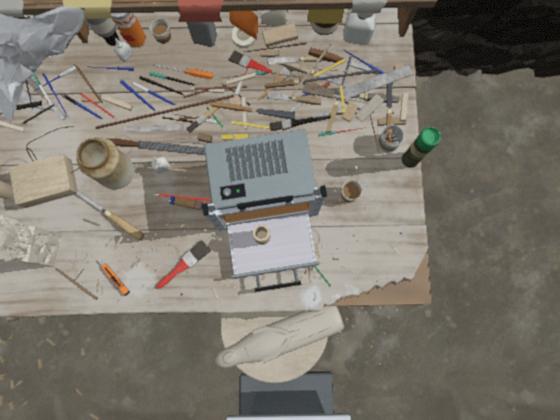

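```bash
cat > h.py <<'E'
import numpy as np,cv2
def cam(c):
    d=np.load(f'{c}.npz');return d['K'],d['R'],d['t']
def ray(c,p):
    K,R,t=cam(c);v=R.T@np.linalg.solve(K,[*p,1]);return -R.T@t,v
def atz(c,p,z):
    o,v=ray(c,p);return o+v*(z-o[2])/v[2]
def proj(c,X):
    K,R,t=cam(c);q=K@(R@np.asarray(X)+t);return q[:2]/q[2]
def tri(a,b):
    A=[];r=[]
    for c,p in (('scene',a),('top',b)):
        o,v=ray(c,p);v/=np.linalg.norm(v);P=np.eye(3)-np.outer(v,v);A.append(P);r.append(P@o)
    return np.linalg.lstsq(np.vstack(A),np.hstack(r),rcond=None)[0]
E
python3 - <<'E'
from h import *
np.set_printoptions(precision=4,suppress=True)
for n,a,b,z in [('box',(282,252),(266,218),0),('sashh',(282,187),(262,205),.24),('trayh',(235,281),(276,287),.042),('cup',(266,247),(260,241),.036),('pot',(354,286),(350,194),0),('brush',(200,234),(187,267),0),('sander',(249,211),(188,205),0)]:
    print(n,tri(a,b),atz('scene',a,z),atz('top',b,z))
E
```

```text
box [ 0.6693  0.0505 -0.0044] [0.6665 0.0469 0.    ] [0.6684 0.0505 0.    ]
sashh [0.6645 0.0493 0.2322] [0.6636 0.0389 0.24  ] [0.6578 0.0522 0.24  ]
trayh [0.481  0.0241 0.0275] [0.4767 0.011  0.042 ] [0.4777 0.0256 0.042 ]
cup [0.6076 0.0606 0.0445] [0.622  0.0631 0.036 ] [0.6002 0.0663 0.036 ]
pot [ 0.7283 -0.1826  0.0041] [ 0.7284 -0.1791  0.    ] [ 0.7317 -0.1849  0.    ]
brush [ 0.5351  0.2695 -0.004 ] [0.5305 0.2669 0.    ] [0.5374 0.2673 0.    ]
sander [ 0.7132  0.2684 -0.0111] [0.7072 0.2565 0.    ] [0.7094 0.2673 0.    ]
```

The scene shows the box with its sash shut, the cup on the pulled-out tray at scene (265,238) and top (261,234), and the handle bars at top (265,203) and (277,287). I'll refine the box pose with zoomed crops.

```bash
python3 - <<'E'
import cv2
a=cv2.imread('pics/top0.png')[175:305,185:345];cv2.imwrite('pics/tc.png',cv2.resize(a,None,fx=4.5,fy=4.5,interpolation=cv2.INTER_CUBIC))
a=cv2.imread('pics/scene0.png')[150:300,205:365];cv2.imwrite('pics/sc.png',cv2.resize(a,None,fx=4,fy=4,interpolation=cv2.INTER_CUBIC))
E
```

```text
(no output)
```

View pics/tc.png

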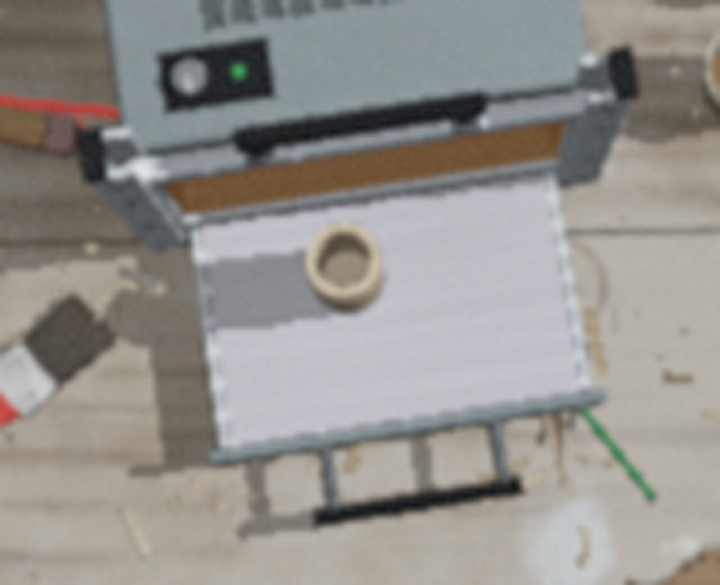

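View pics/sc.png

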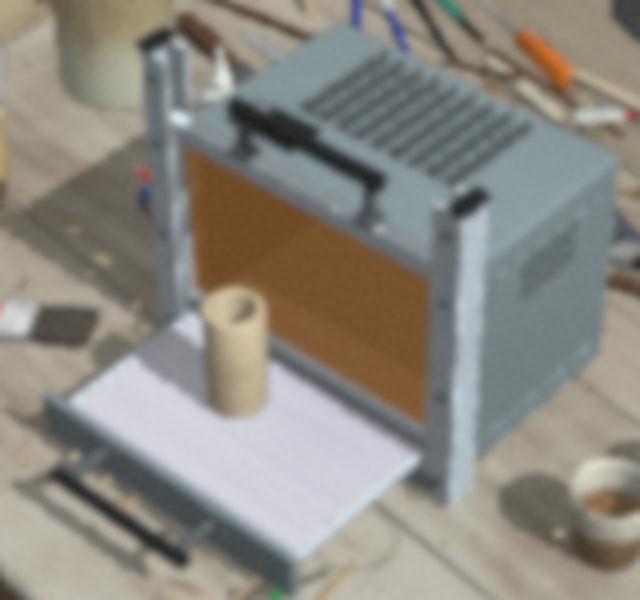

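The crops show the sash bar ends at top crop (238,142) and (487,107), the tray bar ends at (316,517) and (521,486), and the cup away from both. Next I fit the box pose.

```bash
python3 - <<'E'
from h import *
from scipy.optimize import least_squares
T=lambda p:np.array(p)/4.5+[185,175]
S=lambda p:np.array(p)/4+[205,150]
pts=[('s',.065,.24,T((238,142)),S((234,110))),('s',-.065,.24,T((487,107)),S((380,190))),
('t',.062,.042,T((316,517)),S((60,478))),('t',-.062,.042,T((521,486)),S((182,556))),
('s',.127,.266,T((93,155)),S((157,42))),('s',-.127,.266,T((622,73)),S((470,202)))]
def W(p,x,y,z):
    c,s=np.cos(p[2]),np.sin(p[2]);return [p[0]+c*x-s*y,p[1]+s*x+c*y,z]
def f(p):
    r=[]
    for k,y,z,a,b in pts:
        X=W(p,0 if k=='s' else -.078-p[3],y,z);r+=[*(proj('top',X)-a),*(proj('scene',X)-b)]
    return np.array(r)
s=least_squares(f,[.668,.05,.13,.12],loss='soft_l1');p=s.x
print(p,np.degrees(p[2]));print(f(p).reshape(-1,4).round(1))
print('sash bar',W(p,0,0,.24),'tray bar',W(p,-.078-p[3],0,.042),'tray home',W(p,-.078,0,.042))
cu=tri((266,247),(260,241));d=atz('top',np.array((343,266))/4.5+[185,175],.121);print('cup',d)
c,s_=np.cos(p[2]),np.sin(p[2]);q=d[:2]-p[:2];print('cup in box',c*q[0]+s_*q[1],-s_*q[0]+c*q[1])
E
```

```text
[0.66275193 0.04270514 0.13313646 0.1067594 ] 7.628157416931078
[[ 0.2  0.5 -0.9 -0.8]
 [ 0.9 -0.2 -0.1 -0.7]
 [ 0.1 -0.1 -1.7 -1.9]
 [ 1.5 -0.4  0.6  1.8]
 [ 4.  -0.5  1.2 -0.7]
 [-1.6  0.9 -3.  -1.7]]
sash bar [np.float64(0.6627519265803864), np.float64(0.04270513958994594), 0.24] tray bar [np.float64(0.4796275712799839), np.float64(0.018179531081903403), 0.042] tray home [np.float64(0.5854421934673255), np.float64(0.032351146834139005), 0.042]
cup [0.60694444 0.05949631 0.121     ]
cup in box -0.05308469969055644 0.024050658085076143
```

Request:
send_rows --moves '[0.9, -0.9, 0.45, 0, 0, -0.95, -1, 1, -0.95, 0.45, 0, 0, -0.95, -1, 1, -0.95, 0.45, 0, 0, -0.95, -1, 1, -0.95, 0.45, 0, 0, -0.95, -1, 1, -0.95, 0.45, 0, 0, -0.95, -1, 1, -0.95, 0.45, 0, 0, -0.95, -1, 1, -0.95, 0.45, 0, 0, -0.95, -1, 1, -0.95, 0.45, 0, 0, -0.95, -1]'

```text
time: 1.9
ee_pos: [0.3606, 0.3359, 0.3218]
tcp_rot: [180.0, -0.0, 97.2]
wrist_force: [0.1, 0.4, 0.1]
opening: 0.0853
grasp_force: 0.0
```

Request:
send_rows --moves '[1, -1, 0, 0, 0, 0, -1, 1, -1, 0, 0, 0, 0, -1, 1, -1, 0, 0, 0, 0, -1, 1, -1, 0, 0, 0, 0, -1, 1, -1, 0, 0, 0, 0, -1, 1, -1, 0, 0, 0, 0, -1, 1, -1, 0, 0, 0, 0, -1, 1, -1, 0, 0, 0, 0, -1]'

```text
time: 2.9
ee_pos: [0.5607, 0.1358, 0.3213]
tcp_rot: [180.0, -0.0, 97.5]
wrist_force: [-0.1, 0.2, -0.3]
opening: 0.0854
grasp_force: 0.0
```

Request:
send_rows --moves '[1, -1, 0, 0, 0, 0, -1, 1, -1, 0, 0, 0, 0, -1, 1, -1, 0, 0, 0, 0, -1, 1, -0.7, 0, 0, 0, 0, -1, 0, 0, 0, 0, 0, 0, -1]'

```text
time: 3.52
ee_pos: [0.6612, 0.0429, 0.3194]
tcp_rot: [-179.9, -0.0, 97.4]
wrist_force: [-0.7, 1.0, -1.0]
opening: 0.0853
grasp_force: 0.0
```

```bash
python3 - <<'E'
from h import *
from workcell import bot
d=bot.camera('wrist');np.savez('wrist.npz',K=d['camera_matrix'],R=d['R'],t=d['t'])
im=d['color'][:,:,::-1].copy()
L=bot.landmark_of('wrist','sash_handle');print(L)
if L: print(atz('wrist',L[0]['pixel'],.24))
r=bot.trace('wrist','sash_handle')
if r:
    m=r[0]['region'];print(r[0]['p'],r[0]['extent'])
v=proj('wrist',[.6628,.0427,.24]);print(v, bot.get_obs()['ee_pos'],bot.get_obs()['q'])
cv2.circle(im,tuple(int(x) for x in v),4,(0,255,0),1)
cv2.imwrite('pics/w1.png',im)
E
```

```text
[{'pixel': [289.8, 219.7], 'p': 0.69}, {'pixel': [249.7, 158.1], 'p': 0.44}]
[0.66585254 0.04581993 0.24      ]
0.64 [282.3, 47.3, 297.8, 325.0]
[285.34401833 223.01250082] [0.65955283 0.0446216  0.32144103] [3.86595174e+00 2.65024910e+01 4.69160621e+01 1.10417722e+02
 1.03384063e-02 8.63466554e+01]
```

View pics/w1.png

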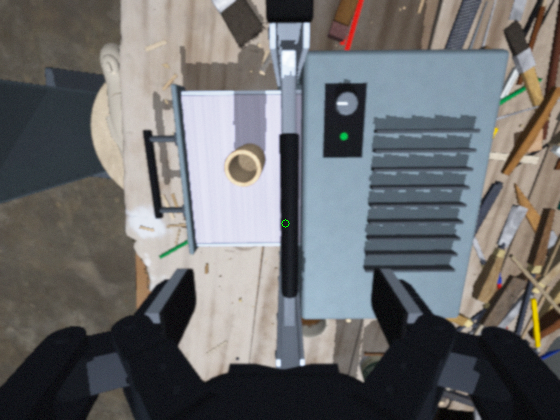

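Request:
send_rows --moves '[0.2, 0.06, -0.8, 0, 0, 0, -1, 0, 0, -0.8, 0, 0, 0, -1, 0, 0, -0.8, 0, 0, 0, -1, 0, 0, -0.8, 0, 0, 0, -1, 0, 0, -0.7, 0, 0, 0, -1, 0, 0, 0, 0, 0, 0, -1]'

```text
time: 4.42
ee_pos: [0.6637, 0.0465, 0.2233]
tcp_rot: [-179.9, -0.0, 97.6]
wrist_force: [-1.0, 0.4, 0.7]
opening: 0.0857
grasp_force: 0.0
```

Request:
send_rows --moves '[0, 0, 0, 0, 0, 0, 0.2, 0, 0, 0, 0, 0, 0, 0.5, 0, 0, 0, 0, 0, 0, 1, 0, 0, 0, 0, 0, 0, 1, 0, 0, 0, 0, 0, 0, 1, 0, 0, 0, 0, 0, 0, 1]' --squeeze 60

```text
time: 5.18
ee_pos: [0.6652, 0.0457, 0.224]
tcp_rot: [180.0, 0.0, 97.5]
wrist_force: [1.5, 0.4, 1.5]
opening: 0.0121
grasp_force: 58.5
```

Request:
send_rows --moves '[0, 0, 0.3, 0, 0, 0, 1, 0, 0, 0.6, 0, 0, 0, 1, 0, 0, 0.6, 0, 0, 0, 1, 0, 0, 0.6, 0, 0, 0, 1, 0, 0, 0.6, 0, 0, 0, 1, 0, 0, 0.6, 0, 0, 0, 1, 0, 0, 0.6, 0, 0, 0, 1, 0, 0, 0.2, 0, 0, 0, 1]'

```text
time: 6.18
ee_pos: [0.6651, 0.0457, 0.3247]
tcp_rot: [-179.8, -0.0, 97.5]
wrist_force: [2.5, 0.2, -15.1]
opening: 0.012
grasp_force: 58.9
```

Request:
send_rows --moves '[0, 0, 0, 0, 0, 0, 1, 0, 0, 0, 0, 0, 0, 1]'

```text
time: 6.42
ee_pos: [0.6651, 0.0457, 0.3252]
tcp_rot: [-179.9, -0.0, 97.5]
wrist_force: [4.4, 1.0, -14.4]
opening: 0.0122
grasp_force: 59.0
```

Request:
send_rows --moves '[0, 0, 0, 0, 0, 0, 0, 0, 0, 0, 0, 0, 0, -1, 0, 0, 0, 0, 0, 0, -1, 0, 0, 0, 0, 0, 0, -1, 0, 0, 0.8, 0, 0, 0, -1, 0, 0, 0.9, 0, 0, 0, -1, 0, 0, 0.9, 0, 0, 0, -1, 0, 0, 0, 0, 0, 0, -1]'

```text
time: 7.42
ee_pos: [0.6612, 0.0455, 0.3859]
tcp_rot: [180.0, 0.0, 97.5]
wrist_force: [0.1, -0.1, 0.2]
opening: 0.0852
grasp_force: 0.0
```

```bash
python3 - <<'E'
from h import *
from workcell import bot
for p,z in [((148,132),.042),((156,216),.042),((289.3,135),.24),((289.3,297),.24),((244,165),.121)]: print(atz('wrist',p,z))
s=bot.get_obs();print(s['ee_pos'],s['q'],s['opening'])
d=bot.camera('scene')
L=bot.landmark_of('scene','sash_handle');print(L, proj('scene',[.665,.046,.341]))
d=bot.camera('wrist');np.savez('wrist.npz',K=d['camera_matrix'],R=d['R'],t=d['t'])
r=bot.trace('wrist','tray_handle')
for x in r[:2]: print(x['p'],x['extent'])
L=bot.landmark_of('wrist','tray_handle')
for x in L: print(x, atz('wrist',x['pixel'],.042))
E
```

```text
[0.47390287 0.07810988 0.042     ]
[ 0.48474436 -0.03961575  0.042     ]
[0.65702062 0.10843949 0.24      ]
[ 0.67461208 -0.02202556  0.24      ]
[0.61393627 0.06362598 0.121     ]
[0.66124864 0.04545319 0.38586583] [ 3.93255821e+00  3.67989963e+01  7.06226123e+01  1.23788388e+02
 -7.49821849e-04  8.64283887e+01] 0.08522926103717154
[{'pixel': [280.0, 151.7], 'p': 0.58}, {'pixel': [272.9, 253.1], 'p': 0.41}] [280.07267418 152.59649386]
0.82 [161.9, 91.1, 281.7, 241.6]
{'pixel': [169.6, 168.9], 'p': 0.67} [0.48310366 0.0205596  0.042     ]
```

Request:
send_rows --moves '[-0.6, -0.08, 0, 0, 0, 0, 0, -1, -0.13, 0, 0, 0, 0, 1, -1, -0.13, 0, 0, 0, 0, 1, -1, -0.13, 0, 0, 0, 0, 1, -1, -0.13, -0.2, 0, 0, 0, 1, -1, -0.13, -0.6, 0, 0, 0, 1, -1, -0.13, -0.8, 0, 0, 0, 1, -1, -0.13, -1, 0, 0, 0, 1]'

```text
time: 8.68
ee_pos: [0.4707, 0.0206, 0.323]
tcp_rot: [179.6, 0.0, 97.5]
wrist_force: [-0.6, 0.3, 1.3]
opening: 0.0002
grasp_force: 0.0
```

Request:
send_rows --moves '[-1, -0.13, -1, 0, 0, 0, 1, -0.6, -0.1, -1, 0, 0, 0, 1, 0, 0, -1, 0, 0, 0, 1, 0, 0, -1, 0, 0, 0, 1, 0, 0, -1, 0, 0, 0, 1, 0, 0, -1, 0, 0, 0, 1, 0, 0, -1, 0, 0, 0, 1, 0, 0, -1, 0, 0, 0, 1]'

```text
time: 9.68
ee_pos: [0.4318, 0.015, 0.1226]
tcp_rot: [179.6, 0.0, 97.5]
wrist_force: [0.4, 0.5, 0.1]
opening: 0.0003
grasp_force: 0.0
```

Request:
send_rows --moves '[0, 0, -0.9, 0, 0, 0, 1, 0, 0, -0.9, 0, 0, 0, 1, 0, 0, -0.9, 0, 0, 0, 1, 0, 0, -0.9, 0, 0, 0, 1, 0, 0, 0, 0, 0, 0, 1]'

```text
time: 10.3
ee_pos: [0.4307, 0.0149, 0.0319]
tcp_rot: [179.8, 0.0, 97.5]
wrist_force: [-0.5, 0.5, 0.4]
opening: 0.0
grasp_force: 0.0
```

```bash
python3 - <<'E'
from h import *
from workcell import bot
print(bot.get_obs()['ee_pos'])
a=[cv2.resize(bot.camera(c)['color'][150:310,190:370,::-1],None,fx=2.2,fy=2.2) for c in('scene','top')]
cv2.imwrite('pics/p1.png',np.hstack(a))
E
```

```text
[0.43068485 0.01493502 0.03192973]
```

View pics/p1.png

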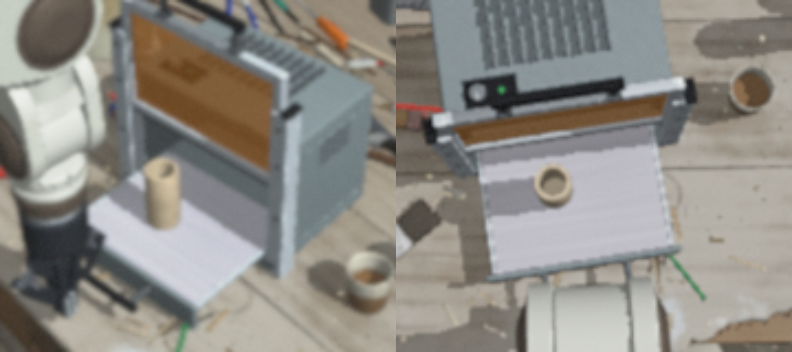

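Scene (left half): the sash is up and the fingers stand in front of the tray bar at about (70,300). The cup is upright at (162,195). Now a slow push.

Request:
send_rows --moves '[0.3, 0.04, -0.2, 0, 0, 0, 1, 0.2, 0.027, 0, 0, 0, 0, 1, 0.15, 0.02, 0, 0, 0, 0, 1, 0.15, 0.02, 0, 0, 0, 0, 1, 0.15, 0.02, 0, 0, 0, 0, 1, 0.15, 0.02, 0, 0, 0, 0, 1, 0.15, 0.02, 0, 0, 0, 0, 1, 0.2, 0.027, 0, 0, 0, 0, 1]'

```text
time: 11.4
ee_pos: [0.4674, 0.0198, 0.0275]
tcp_rot: [179.8, 0.0, 97.5]
wrist_force: [-2.1, -0.4, 1.0]
opening: -0.0002
grasp_force: 1.4
```

Request:
send_rows --moves '[0.2, 0.027, 0, 0, 0, 0, 1, 0.25, 0.033, 0, 0, 0, 0, 1, 0.25, 0.033, 0, 0, 0, 0, 1, 0.25, 0.033, 0, 0, 0, 0, 1, 0.25, 0.033, 0, 0, 0, 0, 1, 0.25, 0.033, 0, 0, 0, 0, 1, 0.25, 0.033, 0, 0, 0, 0, 1, 0.25, 0.033, 0, 0, 0, 0, 1]'

```text
time: 12.4
ee_pos: [0.5166, 0.0264, 0.0275]
tcp_rot: [179.8, 0.0, 97.5]
wrist_force: [-3.9, 0.8, 0.9]
opening: -0.0002
grasp_force: 1.4
```

Request:
send_rows --moves '[0.25, 0.033, 0, 0, 0, 0, 1, 0.25, 0.033, 0, 0, 0, 0, 1, 0.25, 0.033, 0, 0, 0, 0, 1, 0.25, 0.033, 0, 0, 0, 0, 1, 0.2, 0.027, 0, 0, 0, 0, 1, 0.2, 0.027, 0, 0, 0, 0, 1, 0.15, 0.02, 0, 0, 0, 0, 1, 0.1, 0.013, 0, 0, 0, 0, 1]'

```text
time: 13.4
ee_pos: [0.5577, 0.0318, 0.0275]
tcp_rot: [179.8, 0.0, 97.5]
wrist_force: [-2.6, 1.5, 0.4]
opening: -0.0002
grasp_force: 1.3
```

Request:
send_rows --moves '[0.1, 0.013, 0, 0, 0, 0, 1, 0.1, 0.013, 0, 0, 0, 0, 1, 0.1, 0.013, 0, 0, 0, 0, 1, 0, 0, 0, 0, 0, 0, 1]'

```text
time: 13.9
ee_pos: [0.5654, 0.0326, 0.0276]
tcp_rot: [179.7, 0.0, 97.5]
wrist_force: [-1.3, 0.1, -0.6]
opening: 0.0
grasp_force: 0.4
```

```bash
python3 - <<'E'
from h import *
from workcell import bot
a=[cv2.resize(bot.camera(c)['color'][150:310,190:370,::-1],None,fx=2.2,fy=2.2) for c in('scene','top')]
cv2.imwrite('pics/p2.png',np.hstack(a))
E
```

```text
(no output)
```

View pics/p2.png

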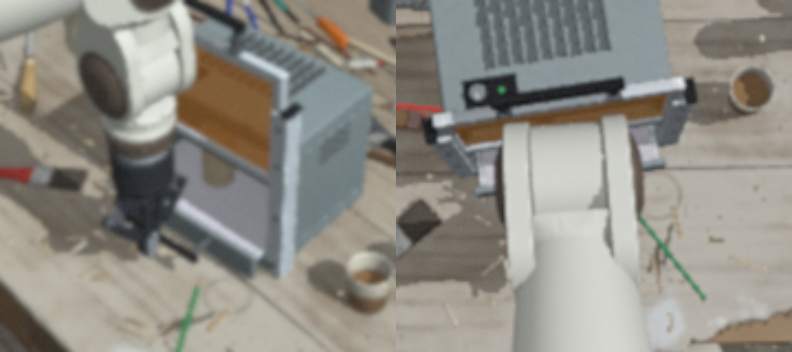

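The tray is almost home, the cup stands behind the sash at about (218,165), and the sash is still up. I'll push on in 2 mm rows until the stop shows in the force.

Request:
send_rows --moves '[0.08, 0.01, 0, 0, 0, 0, 1, 0.08, 0.01, 0, 0, 0, 0, 1, 0, 0, 0, 0, 0, 0, 1]'

```text
time: 14.38
ee_pos: [0.5687, 0.033, 0.0276]
tcp_rot: [179.8, 0.0, 97.5]
wrist_force: [-4.7, -1.0, 4.0]
opening: -0.0002
grasp_force: 2.7
```

Request:
send_rows --moves '[0.08, 0.01, 0, 0, 0, 0, 1, 0.08, 0.01, 0, 0, 0, 0, 1, 0, 0, 0, 0, 0, 0, 1]'

```text
time: 14.75
ee_pos: [0.5691, 0.0331, 0.0275]
tcp_rot: [-179.8, 0.0, 97.5]
wrist_force: [-25.0, -3.3, 15.1]
opening: 0.0003
grasp_force: 12.8
```

Request:
send_rows --moves '[-0.3, -0.04, 0, 0, 0, 0, 1, -0.7, -0.09, 0, 0, 0, 0, 1, -1, -0.13, 0.2, 0, 0, 0, 1, -0.5, -0.07, 0.6, 0, 0, 0, 1, 0, 0, 1, 0, 0, 0, 1, 0, 0, 1, 0, 0, 0, 1, 0, 0, 1, 0, 0, 0, 1, 0, 0, 1, 0, 0, 0, 1]'

```text
time: 15.75
ee_pos: [0.5111, 0.0255, 0.1487]
tcp_rot: [179.7, 0.0, 97.5]
wrist_force: [0.7, -0.4, 0.1]
opening: -0.0006
grasp_force: 0.0
```

Request:
send_rows --moves '[0, 0, 1, 0, 0, 0, 1, 0, 0, 1, 0, 0, 0, 1, 0, 0, 1, 0, 0, 0, 1, 0, 0, 1, 0, 0, 0, 0, 0, 0, 1, 0, 0, 0, -1, 0, 0, 1, 0, 0, 0, -1, 0, 0, 1, 0, 0, 0, -1, 0, 0, 1, 0, 0, 0, -1]'

```text
time: 16.75
ee_pos: [0.511, 0.0255, 0.3487]
tcp_rot: [179.7, 0.0, 97.5]
wrist_force: [0.0, -0.4, 0.0]
opening: 0.0855
grasp_force: 0.0
```

```bash
python3 - <<'E'
from h import *
from workcell import bot
d=bot.camera('scene')
a=[cv2.resize(bot.camera(c)['color'][150:310,190:370,::-1],None,fx=2.2,fy=2.2) for c in('scene','top')]
cv2.imwrite('pics/p3.png',np.hstack(a))
d=bot.camera('wrist');np.savez('wrist.npz',K=d['camera_matrix'],R=d['R'],t=d['t'])
for x in bot.landmark_of('wrist','tray_handle'): print(x, atz('wrist',x['pixel'],.042))
print('home expected',.665-.078*.991,.046-.078*.133)
for x in bot.landmark_of('wrist','sash_handle'): print(x, atz('wrist',x['pixel'],.341))
E
```

```text
{'pixel': [333.6, 170.6], 'p': 0.57} [0.58771459 0.03742166 0.042     ]
home expected 0.5877020000000001 0.035626
```

View pics/p3.png

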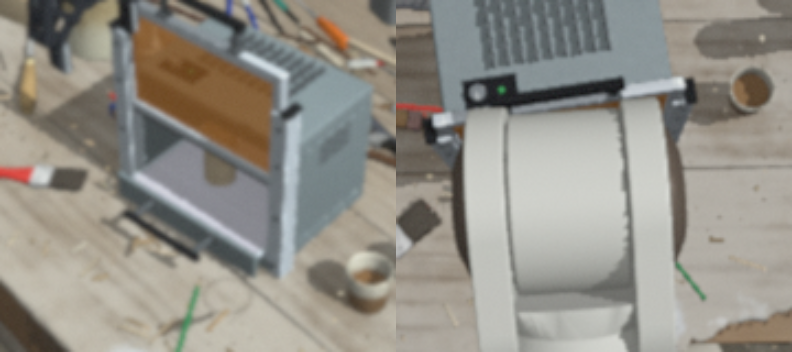

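The tray is home (the handle measures where it should be), the cup is upright inside, and the sash is up. Next I rise and go over the bar.

Request:
send_rows --moves '[0, 0, 0.7, 0, 0, 0, -1, 0, 0, 0.7, 0, 0, 0, -1, 1, 0.13, 0, 0, 0, 0, -1, 1, 0.13, 0, 0, 0, 0, -1, 1, 0.13, 0, 0, 0, 0, -1, 1, 0.13, 0, 0, 0, 0, -1, 1, 0.13, 0, 0, 0, 0, -1, 1, 0.13, 0, 0, 0, 0, -1]'

```text
time: 18.05
ee_pos: [0.6612, 0.0451, 0.3818]
tcp_rot: [179.8, 0.0, 97.5]
wrist_force: [0.1, -0.7, -0.2]
opening: 0.0855
grasp_force: 0.0
```

Request:
send_rows --moves '[0.15, 0.02, 0, 0, 0, 0, -1, 0, 0, -0.6, 0, 0, 0, -1, 0, 0, -0.8, 0, 0, 0, -1, 0, 0, -0.7, 0, 0, 0, -1, 0, 0, -0.2, 0, 0, 0, -1, 0, 0, 0, 0, 0, 0, -1]'

```text
time: 18.8
ee_pos: [0.6641, 0.0455, 0.3249]
tcp_rot: [179.8, 0.0, 97.5]
wrist_force: [-0.2, 0.5, -0.9]
opening: 0.0857
grasp_force: 0.0
```

Request:
send_rows --moves '[0, 0, 0, 0, 0, 0, 0.2, 0, 0, 0, 0, 0, 0, 0.5, 0, 0, 0, 0, 0, 0, 1, 0, 0, 0, 0, 0, 0, 1, 0, 0, 0, 0, 0, 0, 1, 0, 0, 0, 0, 0, 0, 1]'

```text
time: 19.55
ee_pos: [0.6652, 0.0456, 0.3253]
tcp_rot: [179.6, 0.0, 97.5]
wrist_force: [6.5, 1.4, 0.3]
opening: 0.0118
grasp_force: 58.4
```

Request:
send_rows --moves '[0, 0, -0.2, 0, 0, 0, 1, 0, 0, -0.4, 0, 0, 0, 1, 0, 0, -0.4, 0, 0, 0, 1, 0, 0, -0.4, 0, 0, 0, 1, 0, 0, -0.4, 0, 0, 0, 1, 0, 0, -0.4, 0, 0, 0, 1, 0, 0, -0.4, 0, 0, 0, 1, 0, 0, -0.4, 0, 0, 0, 1]'

```text
time: 20.55
ee_pos: [0.6653, 0.0456, 0.2508]
tcp_rot: [179.6, 0.0, 97.5]
wrist_force: [6.0, 0.6, 5.2]
opening: 0.0119
grasp_force: 58.8
```

Request:
send_rows --moves '[0, 0, -0.3, 0, 0, 0, 1, 0, 0, -0.25, 0, 0, 0, 1, 0, 0, -0.2, 0, 0, 0, 1, 0, 0, -0.1, 0, 0, 0, 1, 0, 0, -0.1, 0, 0, 0, 1, 0, 0, -0.1, 0, 0, 0, 1, 0, 0, 0, 0, 0, 0, 1]'

```text
time: 21.42
ee_pos: [0.6652, 0.0456, 0.2243]
tcp_rot: [179.6, 0.0, 97.5]
wrist_force: [6.3, 0.8, 1.9]
opening: 0.012
grasp_force: 58.5
```

Request:
send_rows --moves '[0, 0, -0.08, 0, 0, 0, 1, 0, 0, 0, 0, 0, 0, 1]'

```text
time: 21.68
ee_pos: [0.6653, 0.0456, 0.2232]
tcp_rot: [179.5, 0.0, 97.5]
wrist_force: [5.1, 0.3, 6.0]
opening: 0.0123
grasp_force: 58.9
```

Request:
send_rows --moves '[0, 0, -0.08, 0, 0, 0, 1, 0, 0, 0, 0, 0, 0, 1]'

```text
time: 21.92
ee_pos: [0.6654, 0.0456, 0.2231]
tcp_rot: [179.4, 0.0, 97.5]
wrist_force: [1.6, -0.0, 15.0]
opening: 0.0121
grasp_force: 59.9
```

Firmly shut against its stop. I release, rise and retreat.

Request:
send_rows --moves '[0, 0, 0, 0, 0, 0, 0, 0, 0, 0, 0, 0, 0, -1, 0, 0, 0, 0, 0, 0, -1, 0, 0, 0, 0, 0, 0, -1, 0, 0, 0.8, 0, 0, 0, -1, 0, 0, 1, 0, 0, 0, -1, 0, 0, 1, 0, 0, 0, -1, 0, 0, 1, 0, 0, 0, -1]'

```text
time: 22.92
ee_pos: [0.6642, 0.0454, 0.3155]
tcp_rot: [179.8, 0.0, 97.5]
wrist_force: [1.3, 0.4, 0.4]
opening: 0.0853
grasp_force: 0.0
```

Request:
send_rows --moves '[-1, 0, 0, 0, 0, 0, -1, -1, 0, 0, 0, 0, 0, -1, -1, 0, 0, 0, 0, 0, -1, -1, 0, 0, 0, 0, 0, -1, -1, 0, 0, 0, 0, 0, -1, -1, 0, 0, 0, 0, 0, -1, -1, 0, 0, 0, 0, 0, -1, 0, 0, 0, 0, 0, 0, -1]'

```text
time: 23.92
ee_pos: [0.4883, 0.0454, 0.3157]
tcp_rot: [179.7, 0.0, 97.5]
wrist_force: [0.6, 0.6, -0.3]
opening: 0.0852
grasp_force: 0.0
```

```bash
python3 - <<'E'
from h import *
from workcell import bot
a=[cv2.resize(bot.camera(c)['color'][150:310,190:370,::-1],None,fx=2.2,fy=2.2) for c in('scene','top')]
cv2.imwrite('pics/p4.png',np.hstack(a))
print(bot.landmark_of('scene','sash_handle'),proj('scene',[.665,.046,.24]),bot.get_obs()['wrist_force'])
E
```

```text
[{'pixel': [280.5, 185.8], 'p': 0.91}] [280.64206983 185.54161708] [-0.5808244  -0.25502964  0.20568862]
```

View pics/p4.png

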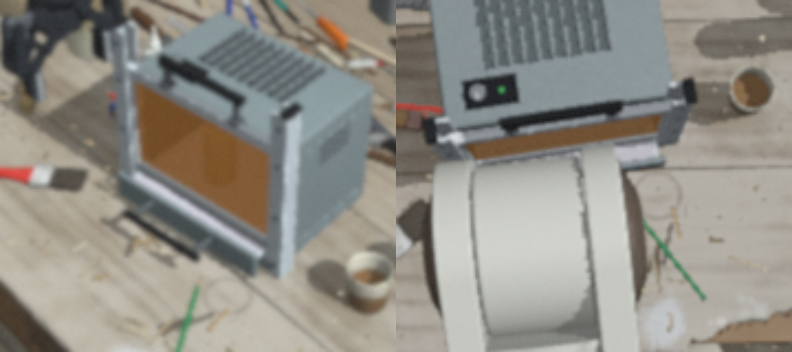

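The sash is shut, the tray is home, and the cup shows upright behind the amber pane at about (218,155).

```bash
python3 -c "
from workcell import bot
print(bot.job_done())"
```

```text
the job is handed in; nothing more can be done
None
```

I lifted the sash, pushed the tray home with the cup upright and untouched, shut the sash gently and handed the job in at about 24 s; no verdict came back.

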